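# Push the rinsed gravity cup up the drain gutter

### The job

Two round metal parts lie side by side in the sloped drain rack, each in its own lane against the low cross rod. With the fingertips, push the spray-gun cup (the open one with the small screw spout) gently up its lane and over the top cross rod, so that it rests in the pocket between that rod and the end plate and cannot roll back, then leave it. Roll it steadily along the gutter, without flicking, pinching or lifting it or letting it run away down the slope, and leave the closed tin and everything else on the bench where they are.

Things in the scene. Friction and masses are not known exactly. Their poses are not given: they have to be found in the camera images.
- drain_rack: Fixed stainless drain rack: two sloped gutters side by side (the two lanes), together 230 mm wide and 340 mm long, on legs, with a blue drip tray (280 x 170 x 22 mm) under its low end. Origin: on the bench, under the middle of the rack; z up, x across the lanes, y level along the lanes towards the high end. Its place and turn vary.
- gutter: The pair of gutters. Origin: level with their floor at the open low end, midway between the lanes; y up the slope along the floor (rising 8 degrees, 0.14 rad), x across, z square to the floor. Each lane is 90 mm wide inside, centred at x = -65 or +65 mm, with side walls 4 mm thick, 27 mm high with rims; a 32 mm open gap lies between them. The 45 mm high end plate's inner face is at y = 334.7 mm.
- low_end (a point): Point level with the gutter floors at their open low end, midway between the lanes. A round cross rod standing 4 mm proud of the floor crosses both lanes 90 mm up the slope from here (the low rod); below it the lanes are empty, with room for fingers behind a part that lies against that rod.
- top_rod (a point): Centre of the top cross rod (also 4 mm proud of the floor, across both lanes), at floor level midway between the lanes: 280 mm up the slope from low_end; low_end to top_rod is the lanes' direction. A 58 mm part resting behind a rod has its axis 15.7 mm up the slope from the rod, 29 mm off the floor. In the top pocket it has about 10 mm of play.
- cup_center (a point): The cup to move: wet bare aluminium gravity cup of a spray gun, lying across one lane (which one varies) just above the low rod, free to roll. 86 mm long, 58 mm over the two rims it rolls on; open at one end, a 17 mm screw spout on a cone at the other. This point: on its axis, middle of the barrel, 11 mm from mid-length towards the mouth. About 0.11 kg, slippery on steel; a rod takes 1 to 2 N.
- cup: The same cup as a  origin on its axis at mid-length, x along its axis towards the open mouth.
- tin_center (a point): Closed aluminium tin lying the same way at the same height in the other lane: 58 mm diameter, 80 mm long, flat at both ends, no spout, a broad screw lid. This point: its centre. It stays where it is.
- squeeze_bottle: Bystander: white squeeze bottle with a nozzle, 56 mm across, 188 mm tall. Origin at the middle of its underside.
- mug: Bystander: dark red enamel mug, 76 mm across, 75 mm tall. Origin at the middle of its underside.
- blade_jar: Bystander: glass jar with a brass lid, 60 mm across, 85 mm tall. Origin at the middle of its underside.
- brush: Bystander: cleaning brush lying on the bench, 170 mm long, lying flat. Origin at the middle of its underside.
- air_cap: Bystander: brass air cap (ring, 32 mm across, 14 mm high) in the drip tray. Origin at the middle of its underside.
- spanner: Bystander: small spanner, 100 mm, in the drip tray. Origin at the middle of its underside.
- airbrush: Bystander: airbrush lying on the bench, about 160 mm long, 40 mm tall at its paint cup. Origin at the middle of its underside.
Things that resemble listed ones, but are neither listed nor needed, are in the scene too. What is shaped like the cup but pink or purple is not meant.

How it is judged:
At the end, for the whole second after the job is handed in: The cup lies at rest (under 0.02 m/s) across its lane (within 0.2 rad) in the pocket behind the top rod: its axis 289 to 310 mm up the slope from the low end (9 mm or more beyond the rod), 25 to 33 mm off the floor. The tin is within 15 mm of its start (y of cup_center in the frame of gutter between 0.289 and 0.31 m and z of cup_center in the frame of gutter between 0.025 and 0.033 m and linear speed of cup below 0.02 m/s and angle between the x axis of cup and the x axis of gutter, either way round below 0.2 rad and distance of tin_center from where it was at the start of the episode below 0.015 m); the robot touches nothing.
It fails at once if the cup is lifted off the gutter: its axis more than 43 mm from the floor (29 mm when lying on it, 33 mm on top of a rod) (z of cup_center in the frame of gutter above 0.043 m).
It fails at once if the cup is flicked, or let go so that it runs down the slope: faster than 0.5 m/s (linear speed of cup above 0.5 m/s).
It fails at once if the cup is pinched or rammed: more than 35 N between fingers and cup (contact force between the fingers and cup above 35 N).
It fails at once if the tin is moved more than 20 mm (distance of tin_center from where it was at the start of the episode above 0.02 m).
It fails at once if a bystander is moved more than 30 mm (distance of any of squeeze_bottle, mug, blade_jar, brush, air_cap, spanner, airbrush from where it was at the start of the episode above 0.03 m).
It also fails if it takes over 40 s, if anything falls off the work surface, if the arm or the gripper's body presses on something with over 40 N, if the wrist force passes 120 N, or if a joint passes its speed limit or range.

### The arm

A 6-joint arm with a two-finger parallel gripper is mounted at the origin on the work surface. World frame = base frame: x ahead of the robot, y to its left, z up, the work surface at z = 0. Lengths are in m, angles in rad, forces in N, time in s.
With the tool pointing down it reaches from about 0.3 to 0.875 m from the base axis. Payload 6.4 kg.
Tool frame: the origin (TCP) lies midway between the tips of the shut fingers; the grasp point (between the pads) lies 19 mm behind it (ctrl.pinch_z is the distance from the TCP to the grasp point, in m); z points along the fingers, y is the line along which they close (so a half turn about z gives the same grasp; the last joint's range is limited). The gripper opens to 85 mm and grips with 20 to 120 N. Pads are 22 mm wide; open, the fingers measure 114 mm over their backs; the gripper's body (76 mm by 85 mm) begins 54 mm behind the grasp point. The pads swing forward as they close: fully open they stand 13 mm farther back than shut.
Start: joints at [-1.503, 0.181, 1.607, -0, 1.354, -0.206], TCP at [0.155, -0.554, 0.231] pointing down, gripper open.
Joint ranges: [-2.99, 2.99], [-0.89, 2.07], [0.3, 2.58], [-1.14, 4.28], [0, 2.63], [-3.12, 3.12]. Speed limits (rad/s): [2.57, 2.57, 3.01, 3.14, 3.14, 3.14].

### API

Orientations are given as a unit quaternion [w, x, y, z].
In Python, from bench import ctrl gives the robot as it stands.
- The arm moves only by the tool apply_moves, never from a script. Its argument "moves" is a list of rows, each an object with "jaw": the opening, from 0 (shut) to 1 (fully open); "offset": the shift along the tool's x, y, z in mm, a list of three; "rot": the turn, a rotation vector about the tool's x, y, z in degrees, a list of three. In form: [{"jaw": jaw, "offset": [dx, dy, dz], "rot": [ax, ay, az]}, ...]. A call has exactly 5 rows; each row shifts and turns the commanded pose from where the row before left it, along the tool's axes as they then stand; what a row does not reach is not made up. A row lasts 1/8 s, in which the tool goes at most 62.5 mm and 10.7 degrees, less where a joint would pass 70% of its speed; a pose out of reach is approached as far as the arm can. A call is refused whole if a number of a shift passes 62.5 or a number of a turn 10.7, either way. A call with a gripper value outside its range is refused whole. The fingers move at their own pace and stop on an object; the grip force is fixed at half the most. Time passes only in rows, so rows that do not move let the fingers close, or fill a call up. It gives the time, the measured TCP pose, the force, the opening and the grip force at its end, in the units of the state.
- ctrl.get_obs(): the state, without advancing time (a new reading comes with each control period).
- ctrl.camera(name): name is "scene" or "top" or "wrist"; returns (picture, depth): 480x640x3 uint8, red, green, blue; 480x640 float32, m along the optical axis (not along the pixel's ray), 0 where there is no reading.
- ctrl.camera_params(name): a dict with "K" (3x3 intrinsics, pixels), "cam_to_world" (4x4, takes a point from camera to world coordinates); the wrist camera has in their place "mount" (4x4, takes a point from camera to tool coordinates, whose origin is the TCP and whose axes are the flange's). Camera axes: x right, y down, z forward; pixel columns grow to the right and rows downward; lengths in m; the calibration is good to about 2 mm. A picture is of the moment at which its call begins: read the wrist's pose just before it. camera_params takes no time and is no camera call.
- ctrl.hand_in(): hands the job in; it is judged then, once.
Trained networks look in the newest picture that a camera, given by its name, has taken for a name from the list of things; names that differ only in an ending like _2 or _b are one class to them, and where a whole thing is asked for, a point or a joint stands for the part that bears it (a point fixed in the world has none). Each returns a list of dicts, best first, with "score" (0 to 1); they miss things now and then, are a little off and sometimes report something else, mostly with a low value. They report only what shows in the picture. A call takes as long as a camera call. They do not tell look-alikes from the thing itself.
- ctrl.outline_of(camera, target): "region" (480x640 bool, what is visible of it) and "position" ([column, row] in pixels, amid what is visible of it).
The state is a dict: "time_s": time; "q": joint angles; "dq": joint speeds; "joint_efforts": joint torques, N m; "eef_pos": TCP position; "eef_rot": TCP orientation; "wrist_force": force on the tool from outside, world axes, zero at the start; "torque": the same for the moment, N m; "opening": opening from 0.0 (shut) to 1.0 (fully open); "grasp_force": force on a finger pad.
Only numpy, scipy, OpenCV 4.12 (cv2) and the standard library are available. Lean on these libraries where they do the work, as an engineer would, in place of code of your own. Each camera call takes 0.05 s, during which the arm holds its last target. There are 200 camera calls.

## Working session

There is one attempt and no reset: what is moved stays moved. The work goes in short steps, Python scripts to look and compute and a tool call to move; the robot and the scene stay as the last step left them, time stands still between calls to the robot, and variables do not carry over. Pictures are saved under pics/ and viewed, at most 10 in all, crops included, and the job is handed in when it is done.

Besides the shell and the picture viewer there is one more tool, called after ">>>" in YAML: its name, and indented under it one key for each argument. apply_moves: Moves the arm, as the interface text tells. Its arguments: {"type":"object","properties":{"moves":{"type":"array"}},"required":["moves"]}

```bash
mkdir -p pics; ls; python3 - <<'E'
from bench import ctrl
import cv2,numpy as np
for n in ["scene","top"]:
    im,d=ctrl.camera(n); cv2.imwrite(f"pics/{n}0.png",im[:,:,::-1]); np.savez(f"{n}0.npz",im=im,d=d)
    p=ctrl.camera_params(n); print(n,p["K"].round(1).tolist(),np.round(p["cam_to_world"],3).tolist())
    for t in ["cup_center","tin_center","drain_rack","top_rod","low_end"]:
        for r in ctrl.outline_of(n,t)[:3]:
            print(n,t,round(r["score"],2),np.round(r["position"]),r["region"].sum())
o=ctrl.get_obs();print(o)
print(ctrl.camera_params("wrist"))
E
```

```text
pics
scene [[531.5, 0.0, 323.0], [0.0, 531.5, 238.6], [0.0, 0.0, 1.0]] [[-0.894, 0.297, -0.335, 0.87], [0.447, 0.629, -0.636, 0.592], [0.021, -0.719, -0.695, 0.806], [0.0, 0.0, 0.0, 1.0]]
scene cup_center 0.97 [339. 214.] 1029
scene cup_center 0.96 [513. 322.] 1336
scene cup_center 0.95 [282. 145.] 701
scene tin_center 0.73 [282. 227.] 1294
scene tin_center 0.67 [256. 205.] 312
scene tin_center 0.28 [287. 180.] 703
scene drain_rack 0.65 [320. 268.] 16560
scene top_rod 0.58 [332. 272.] 11758
scene low_end 0.88 [332. 272.] 11642
top [[486.7, 0.0, 320.8], [0.0, 486.7, 235.1], [0.0, 0.0, 1.0]] [[-0.0, -0.989, 0.149, 0.356], [-1.0, -0.003, -0.02, -0.043], [0.02, -0.149, -0.989, 1.091], [0.0, 0.0, 0.0, 1.0]]
top cup_center 0.85 [412. 355.] 1034
top cup_center 0.79 [182. 347.] 1031
top cup_center 0.71 [503. 272.] 919
top tin_center 0.92 [342. 193.] 1085
top drain_rack 0.62 [327. 230.] 19974
top drain_rack 0.34 [295. 224.] 13919
top top_rod 0.64 [293. 224.] 13887
top low_end 0.55 [294. 224.] 13800
{'time_s': 0.6, 'q': array([-1.50330336e+00,  1.80792066e-01,  1.60702598e+00, -3.66633509e-05,
[... 409 characters left out ...]
.66340789e-05]), 'wrist_force': array([ 0.06610056, -0.36380879,  0.29839647]), 'torque': array([-0.02854765,  0.01510135, -0.00854504]), 'grasp_force': 0.0, 'opening': 0.9966434486366277}
{'K': array([[420.53569015,   0.        , 323.05063291],
       [  0.        , 420.53569015, 247.67712571],
       [  0.        ,   0.        ,   1.        ]]), 'mount': array([[-3.55421519e-04, -9.66262887e-01, -2.57557581e-01,
         6.47544353e-02],
       [ 9.99999278e-01, -6.39149536e-04,  1.01788972e-03,
        -3.10411325e-04],
       [-1.14816686e-03, -2.57557033e-01,  9.66262416e-01,
        -1.42186484e-01],
       [ 0.00000000e+00,  0.00000000e+00,  0.00000000e+00,
         1.00000000e+00]])}
```

View pics/scene0.png

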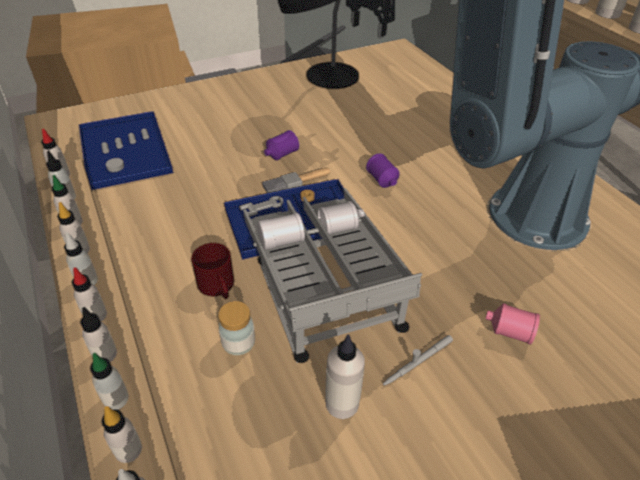

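View pics/top0.png

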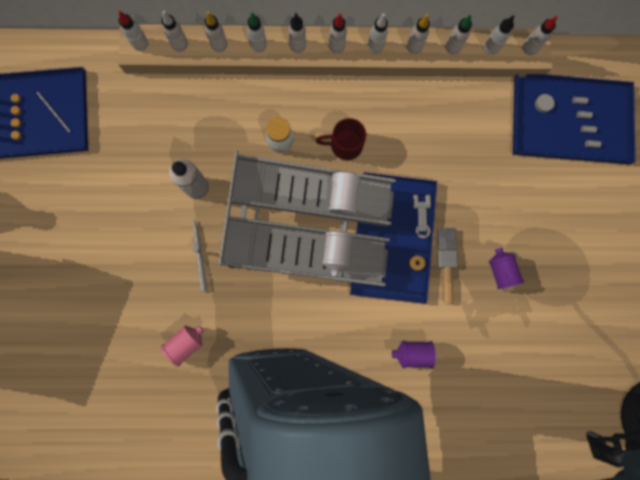

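The cup is the bare-metal piece with the spout, in the lane nearer the robot: scene (339,214), top (337,250). The tin is at scene (282,227), top (342,193). The pink piece, scene (513,322), and the purple ones, (282,145) and (383,170), are look-alikes. Next I measure the rack and confirm the cup in a crop.

```bash
cat > h.py <<'E'
import numpy as np,cv2
from bench import ctrl
def cloud(n,d):
    p=ctrl.camera_params(n);K=p["K"];v,u=np.mgrid[:480,:640]
    P=np.stack([(u-K[0,2])/K[0,0]*d,(v-K[1,2])/K[1,1]*d,d],-1)
    T=np.array(p["cam_to_world"]); return P@T[:3,:3].T+T[:3,3]
E
python3 - <<'E'
from h import *
z=np.load("top0.npz");im,d=z["im"],z["d"];P=cloud("top",d)
m=((d>0)&(P[...,2]>0.045)).astype(np.uint8)
m[:145]=0;m[310:]=0;m[:,:215]=0;m[:,445:]=0
n,l,s,c=cv2.connectedComponentsWithStats(m)
k=1+np.argmax(s[1:,4]);print(s[k])
q=P[l==k]
r=cv2.minAreaRect(q[:,:2].astype(np.float32)*1000);print(r,cv2.boxPoints(r).tolist())
# direction
b=cv2.boxPoints(r)/1000;e=[b[1]-b[0],b[2]-b[1]];y=max(e,key=np.linalg.norm);y=y/np.linalg.norm(y)
if y[1]<0:y=-y
x=np.array([y[1],-y[0]]);C=np.array(r[0])/1000
L=np.c_[(q[:,:2]-C)@x,(q[:,:2]-C)@y,q[:,2]]
print("x,y",x,y,C)
for lane in(-.065,.065):
    w=(abs(L[:,0]-lane)<.03)
    for a in np.arange(-.18,.18,.012):
        g=w&(abs(L[:,1]-a)<.006)
        if g.sum()>3: print(lane,round(a,3),g.sum(),(np.percentile(L[g,2],[5,50,95])*1000).round())
cv2.imwrite("pics/crop.png",cv2.resize(im[140:300,210:450],None,fx=3,fy=3,interpolation=2)[:,:,::-1])
for t in["cup","tin"]:
    a=P[230:285,310:365] if t=="cup" else P[165:225,320:370]
    Q=a.reshape(-1,3);La=np.c_[(Q[:,:2]-C)@x,(Q[:,:2]-C)@y,Q[:,2]];g=Q[:,2]>.10
    print(t,g.sum(),La[g].min(0),La[g].max(0),La[g].mean(0),Q[g].mean(0))
E
```

```text
[  217   150   178   136 15996]
((535.47314453125, -41.01188659667969), (343.6783447265625, 233.02853393554688), 83.13868713378906) [[399.2643127441406, -197.70083618164062], [630.6239013671875, -225.53994750976562], [671.6820068359375, 115.67706298828125], [440.3223876953125, 143.51617431640625]]
x,y [ 0.99283826 -0.11946671] [0.11946671 0.99283826] [ 0.53547314 -0.04101189]
-0.065 -0.168 94 [46. 51. 56.]
-0.065 -0.156 150 [51. 53. 56.]
-0.065 -0.144 156 [52. 54. 57.]
-0.065 -0.132 155 [53. 56. 60.]
-0.065 -0.12 154 [55. 58. 61.]
-0.065 -0.108 154 [57. 60. 63.]
-0.065 -0.096 131 [ 57.  61. 100.]
-0.065 -0.084 166 [ 63. 113. 119.]
-0.065 -0.072 184 [106. 121. 124.]
-0.065 -0.06 182 [109. 122. 125.]
-0.065 -0.048 191 [ 70. 117. 122.]
-0.065 -0.036 179 [ 68.  72. 113.]
-0.065 -0.024 159 [68. 72. 75.]
-0.065 -0.012 162 [71. 74. 77.]
-0.065 0.0 162 [72. 75. 79.]
-0.065 0.012 163 [73. 77. 80.]
-0.065 0.024 161 [75. 78. 81.]
-0.065 0.036 163 [77. 80. 83.]
-0.065 0.048 168 [78. 82. 85.]
-0.065 0.06 167 [80. 84. 87.]
-0.065 0.072 168 [82. 85. 88.]
-0.065 0.084 171 [84. 87. 90.]
-0.065 0.096 
[... 728 characters left out ...]
 [76. 79. 82.]
0.065 0.036 155 [77. 80. 83.]
0.065 0.048 159 [79. 82. 85.]
0.065 0.06 152 [81. 83. 86.]
0.065 0.072 162 [82. 85. 88.]
0.065 0.084 160 [84. 87. 91.]
0.065 0.096 158 [85. 88. 91.]
0.065 0.108 170 [87. 91. 96.]
0.065 0.12 153 [90. 92. 96.]
0.065 0.132 163 [90. 93. 96.]
0.065 0.144 161 [93. 95. 98.]
0.065 0.156 201 [ 94.  97. 147.]
0.065 0.168 142 [ 96. 102. 147.]
cup 1017 [-0.17800318 -0.09065597  0.10014667] [-0.01633951 -0.00273844  1.09086041] [-0.0601754  -0.06163011  0.12870525] [ 0.46836596 -0.09501165  0.12870525]
tin 1066 [-0.17800318 -0.09157087  0.10001632] [ 0.1143821  -0.00743444  1.09086041] [ 0.06139152 -0.06160654  0.12909047] [ 0.58906506 -0.10951145  0.12909047]
```

View pics/crop.png

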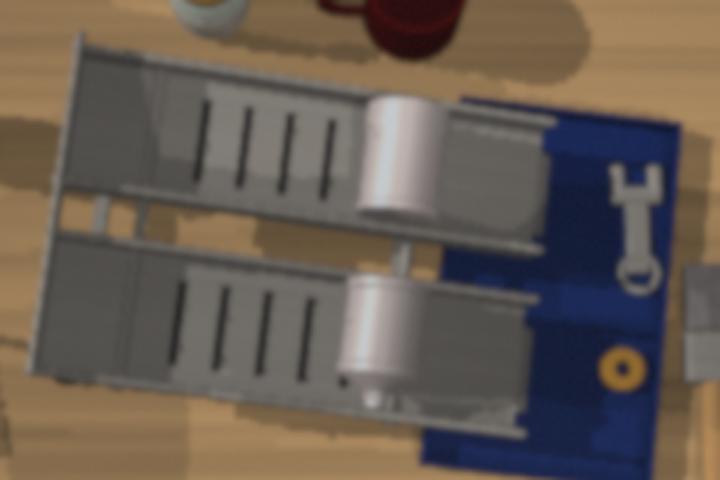

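The crop confirms it. The cup with the spout is in the lower lane at crop (375,330), spout at (372,395), with its mouth towards the tin lane. The plain tin is in the upper lane at crop (403,155). I'll plan the approach with fingers down, tool x up the slope, and the fingers slightly apart along the cup axis.

```bash
cat >> h.py <<'E'
from scipy.spatial.transform import Rotation as R, Slerp
GX=np.array([.99284,-.11947,0]);yh=np.array([.11947,.99284,0]);a=np.radians(8)
GY=yh*np.cos(a)+np.array([0,0,np.sin(a)]);GZ=np.cross(GX,GY)
O=np.r_[np.array([.53547,-.04101])-.167*yh[:2],.0513]
RT=R.from_matrix(np.c_[GY,GX,-GZ])
def g2w(x,s,h): return O+GX*x+GY*s+GZ*h
def w2g(p): return np.array([(p-O)@v for v in(GX,GY,GZ)])*1000
def cur():
    o=ctrl.get_obs();q=o["eef_rot"];return o["eef_pos"],R.from_quat([q[1],q[2],q[3],q[0]])
def plan(p1,r1,n):
    p0,r0=cur();S=Slerp([0,1],R.concatenate([r0,r1]))
    p,r=p0,r0
    for i in range(1,n+1):
        rn=S(i/n);pn=p0+(p1-p0)*i/n
        off=np.round(r.inv().apply(pn-p)*1000);rot=np.round(np.degrees((r.inv()*rn).as_rotvec()),1)
        print(off.tolist(),rot.tolist()); p=p+r.apply(off/1000);r=r*R.from_rotvec(np.radians(rot))
E
python3 - <<'E'
from h import *
p,r=cur();print(np.degrees((r.inv()*RT).as_rotvec()),g2w(-.054,.04,.1))
plan(g2w(-.054,.038,.13),RT,10)
E
```

```text
[  4.70553524   7.05341661 -67.33625877] [ 0.46497474 -0.17485345  0.15589416]
[40.0, -28.0, 5.0] [0.5, 0.7, -6.7]
[42.0, -22.0, 5.0] [0.4, 0.7, -6.8]
[45.0, -18.0, 6.0] [0.5, 0.7, -6.7]
[47.0, -11.0, 7.0] [0.5, 0.7, -6.7]
[48.0, -7.0, 7.0] [0.4, 0.7, -6.8]
[48.0, -1.0, 8.0] [0.5, 0.7, -6.7]
[47.0, 5.0, 8.0] [0.5, 0.7, -6.7]
[47.0, 11.0, 9.0] [0.4, 0.7, -6.8]
[45.0, 16.0, 10.0] [0.5, 0.8, -6.7]
[42.0, 21.0, 10.0] [0.5, 0.7, -6.7]
```

>>> apply_moves:
  moves:
    - {"jaw": 0.3,"offset": [40,-28,5],"rot": [0.5,0.7,-6.7]}
    - {"jaw": 0.3,"offset": [42,-22,5],"rot": [0.4,0.7,-6.8]}
    - {"jaw": 0.3,"offset": [45,-18,6],"rot": [0.5,0.7,-6.7]}
    - {"jaw": 0.3,"offset": [47,-11,7],"rot": [0.5,0.7,-6.7]}
    - {"jaw": 0.3,"offset": [48,-7,7],"rot": [0.4,0.7,-6.8]}

```text
time_s: 1.23
eef_pos: [0.3109, -0.3659, 0.2083]
eef_rot: [-0.024, 0.907, 0.419, 0.027]
wrist_force: [1.7, 0.6, 0.1]
opening: 0.299
grasp_force: 0.0
```

>>> apply_moves:
  moves:
    - {"jaw": 0.3,"offset": [48,-1,8],"rot": [0.5,0.7,-6.7]}
    - {"jaw": 0.3,"offset": [47,5,8],"rot": [0.5,0.7,-6.7]}
    - {"jaw": 0.3,"offset": [47,11,9],"rot": [0.4,0.7,-6.8]}
    - {"jaw": 0.3,"offset": [45,16,10],"rot": [0.5,0.8,-6.7]}
    - {"jaw": 0.3,"offset": [42,21,10],"rot": [0.5,0.7,-6.7]}

```text
time_s: 1.85
eef_pos: [0.465, -0.1799, 0.1853]
eef_rot: [-0.046, 0.745, 0.663, 0.053]
wrist_force: [-0.4, -1.8, -0.3]
opening: 0.304
grasp_force: 0.0
```

```bash
python3 - <<'E'
from h import *
p,r=cur();print(p,w2g(p),np.degrees((r.inv()*RT).as_rotvec()),ctrl.get_obs()["opening"])
plan(g2w(-.054,.038,.13),RT,1)
im,d=ctrl.camera("wrist");cv2.imwrite("pics/w1.png",im[:,:,::-1]);np.savez("w1.npz",im=im,d=d,p=p,r=r.as_matrix())
E
```

```text
[ 0.46499303 -0.179866    0.18526056] [-53.38322436  39.16112226 129.7739076 ] [ 0.00975381 -0.03200552  0.18807194] 0.3037618858644594
[-1.0, -1.0, -0.0] [0.0, -0.0, 0.2]
```

View pics/w1.png

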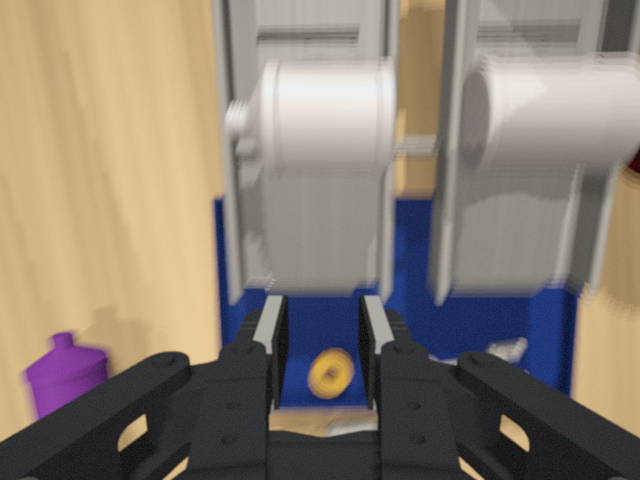

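The wrist view shows the cup's barrel at cols 265–395, row 115, spout at (238,120), and the fingers at cols 270–380 centred below it. I'll check the lateral alignment with depth.

```bash
python3 - <<'E'
from h import *
p,r=cur()
im,d=ctrl.camera("wrist");q=ctrl.camera_params("wrist");K=q["K"];M=np.array(q["mount"])
v,u=np.mgrid[:480,:640];P=np.stack([(u-K[0,2])/K[0,0]*d,(v-K[1,2])/K[1,1]*d,d],-1)@M[:3,:3].T+M[:3,3]
W=P@r.as_matrix().T+p;G=((W-O)@np.c_[GX,GY,GZ])*1000
for row in(240,270): 
    print(row,[(c,G[row,c].round().astype(int).tolist()) for c in range(216,420,6) ])
for c in(320,520):
    print(c,[G[y,c].round().astype(int).tolist() for y in range(40,300,8)])
print("cup row115",[(c,G[115,c].round().astype(int).tolist()) for c in range(220,410,6)])
print(w2g(p)); print("fingers",[(P[330,c]*1000).round().astype(int).tolist() for c in (262,270,280,365,375,384)],[(P[300,c]*1000).round().astype(int).tolist() for c in (268,275,282,365,375)])
E
```

```text
240 [(216, [-134, 30, -45]), (222, [-113, 47, 24]), (228, [-109, 48, 27]), (234, [-109, 44, 11]), (240, [-107, 41, -1]), (246, [-103, 41, -1]), (252, [-99, 42, 2]), (258, [-95, 42, 0]), (264, [-91, 41, 0]), (270, [-87, 41, -1]), (276, [-83, 42, 1]), (282, [-79, 42, 0]), (288, [-75, 42, 1]), (294, [-71, 42, 0]), (300, [-67, 42, -1]), (306, [-63, 42, 0]), (312, [-59, 42, 0]), (318, [-55, 42, 0]), (324, [-51, 42, 1]), (330, [-47, 42, 0]), (336, [-43, 42, 0]), (342, [-39, 42, 0]), (348, [-35, 42, 0]), (354, [-31, 42, 1]), (360, [-27, 42, 0]), (366, [-23, 42, -1]), (372, [-19, 42, 0]), (378, [-19, 48, 25]), (384, [-16, 49, 27]), (390, [1, 30, -52]), (396, [6, 30, -52]), (402, [11, 30, -52]), (408, [16, 30, -52]), (414, [21, 30, -53])]
270 [(216, [-134, 7, -40]), (222, [-132, 5, -49]), (228, [-110, 29, 26]), (234, [-108, 26, 17]), (240, [-108, 21, 0]), (246, [-104, 21, 0]), (252, [-100, 20, -2]), (258, [-96, 20, -1]), (264, [-92, 21, 0]), (270, [-88, 20, -1]), (276, [-83, 21, 1]), (282, [-79, 21, 0]), (288, [-75, 21, 0]), (294, [-71, 21, 0]), (300, [-67, 21, 0]), (306, [-63, 21, 1]), (312,
[... 1606 characters left out ...]
(286, [-71, 118, 54]), (292, [-68, 118, 54]), (298, [-65, 118, 55]), (304, [-62, 118, 55]), (310, [-59, 118, 55]), (316, [-56, 119, 54]), (322, [-53, 108, 271]), (328, [-50, 119, 55]), (334, [-47, 119, 54]), (340, [-44, 119, 54]), (346, [-42, 119, 55]), (352, [-39, 119, 54]), (358, [-53, 108, 271]), (364, [-33, 119, 54]), (370, [-30, 119, 54]), (376, [-27, 119, 56]), (382, [-24, 119, 55]), (388, [-21, 119, 55]), (394, [2, 125, -69]), (400, [7, 125, -71]), (406, [12, 125, -71])]
[-51.74577601  43.46318922 128.64002816]
fingers [[11, -18, -31], [12, -16, -32], [10, -13, -29], [65, -1, -142], [11, 15, -31], [11, 17, -31]] [[11, -19, -8], [11, -17, -9], [11, -14, -9], [11, 14, -8], [11, 17, -8]]
```

Fingers' leading face is 11 mm ahead of the TCP. The barrel spans x −86 to −20, axis at s≈109, so contact should come at TCP s≈70. Descending behind the cup.

>>> apply_moves:
  moves:
    - {"jaw": 0.3,"offset": [-3,-1,30],"rot": [0,0,0]}
    - {"jaw": 0.3,"offset": [0,0,35],"rot": [0,0,0]}
    - {"jaw": 0.3,"offset": [0,0,30],"rot": [0,0,0]}
    - {"jaw": 0.3,"offset": [0,0,15],"rot": [0,0,0]}
    - {"jaw": 0.3,"offset": [0,0,5],"rot": [0,0,0]}

```text
time_s: 2.58
eef_pos: [0.4643, -0.1681, 0.0705]
eef_rot: [-0.047, 0.747, 0.661, 0.052]
wrist_force: [-0.3, 0.9, 0.8]
opening: 0.3
grasp_force: 0.0
```

```bash
cat > st.py <<'E'
from h import *
p,r=cur();o=ctrl.get_obs();F=o["wrist_force"]
print(o["time_s"],w2g(p).round(1),np.degrees((r.inv()*RT).as_rotvec()).round(1),"F gutter",np.round([F@GX,F@GY,F@GZ],1))
E
python3 st.py
```

```text
2.575 [-55.5  34.7  14.5] [-0.  -0.1 -0.1] F gutter [-0.5  1.   0.7]
```

>>> apply_moves:
  moves:
    - {"jaw": 0.3,"offset": [10,2,0],"rot": [0,0,0]}
    - {"jaw": 0.3,"offset": [10,0,0],"rot": [0,0,0]}
    - {"jaw": 0.3,"offset": [5,0,0],"rot": [0,0,0]}
    - {"jaw": 0.3,"offset": [3,0,0],"rot": [0,0,0]}
    - {"jaw": 0.3,"offset": [3,0,0],"rot": [0,0,0]}

```text
time_s: 3.2
eef_pos: [0.4704, -0.1376, 0.0754]
eef_rot: [-0.046, 0.746, 0.662, 0.052]
wrist_force: [-1.2, 0.0, 0.5]
opening: 0.3
grasp_force: 0.0
```

```bash
python3 st.py
```

```text
3.2 [-53.1  66.1  15.1] [ 0. -0. -0.] F gutter [-1.2 -0.1  0.5]
```

>>> apply_moves:
  moves:
    - {"jaw": 0.3,"offset": [3,0,0],"rot": [0,0,0]}
    - {"jaw": 0.3,"offset": [4,0,0],"rot": [0,0,0]}
    - {"jaw": 0.3,"offset": [5,0,0],"rot": [0,0,0]}
    - {"jaw": 0.3,"offset": [5,0,0],"rot": [0,0,0]}
    - {"jaw": 0.3,"offset": [5,0,0],"rot": [0,0,0]}

```text
time_s: 3.82
eef_pos: [0.4729, -0.1157, 0.0783]
eef_rot: [-0.047, 0.747, 0.662, 0.052]
wrist_force: [-0.3, -0.1, 0.0]
opening: 0.3
grasp_force: 0.2
```

```bash
python3 st.py; python3 - <<'E'
from h import *
im,d=ctrl.camera("wrist");cv2.imwrite("pics/w2.png",im[:,:,::-1])
E
```

```text
3.825 [-53.2  88.3  14.9] [-0. -0. -0.] F gutter [-0.3 -0.1  0. ]
```

View pics/w2.png

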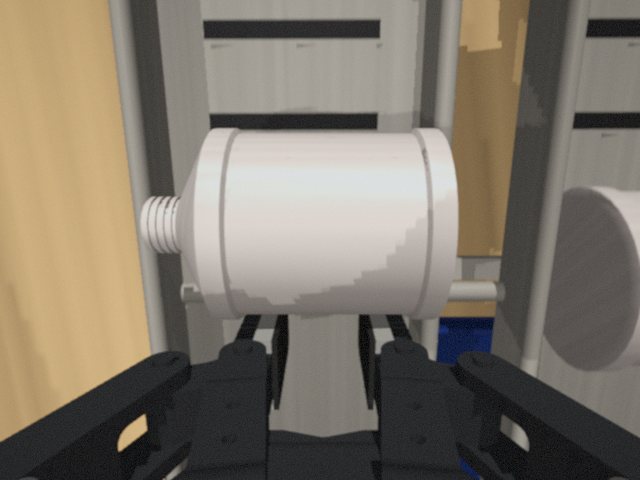

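The cup rolls squarely on both fingertips, barrel at cols 200–455 and row 220, already clear of the low rod at row 290. I'll continue steadily.

>>> apply_moves:
  moves:
    - {"jaw": 0.3,"offset": [6,0,0],"rot": [0,0,0]}
    - {"jaw": 0.3,"offset": [7,0,0],"rot": [0,0,0]}
    - {"jaw": 0.3,"offset": [7,0,0],"rot": [0,0,0]}
    - {"jaw": 0.3,"offset": [7,0,0],"rot": [0,0,0]}
    - {"jaw": 0.3,"offset": [7,0,0],"rot": [0,0,0]}

```text
time_s: 4.5
eef_pos: [0.4769, -0.0821, 0.0831]
eef_rot: [-0.047, 0.746, 0.662, 0.052]
wrist_force: [-0.4, 0.2, -0.0]
opening: 0.303
grasp_force: 0.2
```

>>> apply_moves:
  moves:
    - {"jaw": 0.3,"offset": [7,0,0],"rot": [0,0,0]}
    - {"jaw": 0.3,"offset": [7,0,0],"rot": [0,0,0]}
    - {"jaw": 0.3,"offset": [7,0,0],"rot": [0,0,0]}
    - {"jaw": 0.3,"offset": [7,0,0],"rot": [0,0,0]}
    - {"jaw": 0.3,"offset": [7,0,0],"rot": [0,0,0]}

```text
time_s: 5.12
eef_pos: [0.4811, -0.0478, 0.088]
eef_rot: [-0.047, 0.747, 0.662, 0.052]
wrist_force: [0.2, -0.7, 0.3]
opening: 0.301
grasp_force: 0.2
```

>>> apply_moves:
  moves:
    - {"jaw": 0.3,"offset": [7,0,0],"rot": [0,0,0]}
    - {"jaw": 0.3,"offset": [7,0,0],"rot": [0,0,0]}
    - {"jaw": 0.3,"offset": [7,0,0],"rot": [0,0,0]}
    - {"jaw": 0.3,"offset": [7,0,0],"rot": [0,0,0]}
    - {"jaw": 0.3,"offset": [6,0,0],"rot": [0,0,0]}

```text
time_s: 5.75
eef_pos: [0.4852, -0.0144, 0.0927]
eef_rot: [-0.047, 0.746, 0.662, 0.052]
wrist_force: [-0.9, -0.9, -0.4]
opening: 0.305
grasp_force: 0.2
```

```bash
python3 st.py; python3 - <<'E'
from h import *
im,d=ctrl.camera("wrist");cv2.imwrite("pics/w3.png",im[:,:,::-1])
E
```

```text
5.75 [-53.1 191.3  15. ] [-0. -0. -0.] F gutter [-0.8 -1.1 -0.3]
```

View pics/w3.png

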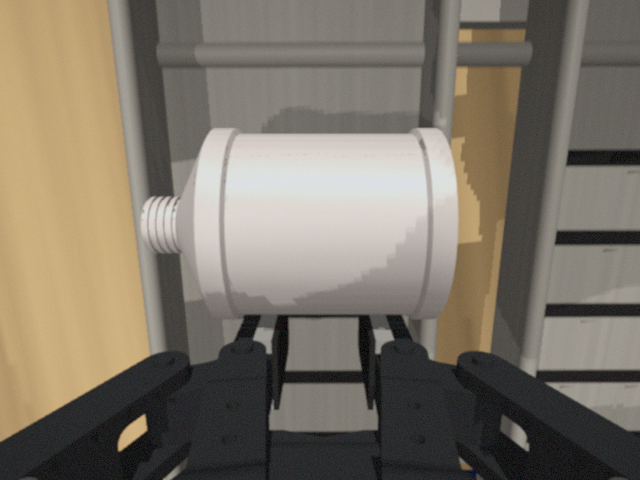

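The cup is straight and still on the fingers, with the top rod ahead at row 54. Continuing, slowing for the rod.

>>> apply_moves:
  moves:
    - {"jaw": 0.3,"offset": [7,0,0],"rot": [0,0,0]}
    - {"jaw": 0.3,"offset": [7,0,0],"rot": [0,0,0]}
    - {"jaw": 0.3,"offset": [6,0,0],"rot": [0,0,0]}
    - {"jaw": 0.3,"offset": [5,0,0],"rot": [0,0,0]}
    - {"jaw": 0.3,"offset": [4,0,0],"rot": [0,0,0]}

```text
time_s: 6.42
eef_pos: [0.4886, 0.014, 0.0968]
eef_rot: [-0.047, 0.746, 0.662, 0.052]
wrist_force: [-0.4, -0.6, 0.9]
opening: 0.302
grasp_force: 0.2
```

>>> apply_moves:
  moves:
    - {"jaw": 0.3,"offset": [4,0,0],"rot": [0,0,0]}
    - {"jaw": 0.3,"offset": [4,0,0],"rot": [0,0,0]}
    - {"jaw": 0.3,"offset": [4,0,0],"rot": [0,0,0]}
    - {"jaw": 0.3,"offset": [4,0,0],"rot": [0,0,0]}
    - {"jaw": 0.3,"offset": [3,0,0],"rot": [0,0,0]}

```text
time_s: 7.05
eef_pos: [0.4908, 0.0326, 0.0994]
eef_rot: [-0.047, 0.747, 0.662, 0.052]
wrist_force: [0.3, 0.0, 0.5]
opening: 0.3
grasp_force: 0.4
```

```bash
cat > cupfit.py <<'E'
from h import *
import sys
p,r=cur()
im,d=ctrl.camera("wrist");q=ctrl.camera_params("wrist");K=q["K"];M=np.array(q["mount"])
v,u=np.mgrid[:480,:640];P=np.stack([(u-K[0,2])/K[0,0]*d,(v-K[1,2])/K[1,1]*d,d],-1)@M[:3,:3].T+M[:3,3]
G=((P@r.as_matrix().T+p-O)@np.c_[GX,GY,GZ])*1000
cv2.imwrite(f"pics/{sys.argv[1]}.png",im[:,:,::-1])
for c in(250,320,400):
    print(c,[G[y,c].round().astype(int).tolist()[1:] for y in range(10,320,10)])
E
python3 st.py; python3 cupfit.py w4
```

```text
7.05 [-53.1 239.1  15. ] [-0. -0. -0.] F gutter [0.3 0.1 0.5]
250 [[337, 29], [338, 19], [338, 4], [336, 0], [333, 0], [329, 0], [326, 0], [323, 0], [320, 0], [316, 1], [313, 0], [310, 0], [306, 0], [303, 42], [301, 47], [298, 49], [296, 52], [294, 55], [292, 55], [289, 56], [287, 57], [285, 59], [283, 59], [280, 59], [278, 61], [275, 60], [273, 59], [270, 58], [267, 58], [263, 56], [259, 52]]
320 [[337, 30], [338, 17], [338, 5], [336, 0], [333, 0], [330, 0], [326, -1], [323, 0], [320, -1], [316, -1], [313, 0], [310, -1], [306, -1], [303, 42], [301, 46], [298, 49], [296, 51], [294, 54], [292, 55], [289, 58], [287, 58], [285, 59], [283, 59], [280, 59], [278, 60], [275, 60], [273, 61], [270, 59], [267, 57], [264, 56], [259, 53]]
400 [[338, 29], [338, 17], [338, 5], [336, -1], [333, 0], [329, 0], [326, -2], [323, -1], [320, 0], [304, 157], [313, 0], [310, 1], [306, 0], [303, 43], [301, 46], [298, 48], [296, 52], [294, 54], [292, 57], [289, 57], [287, 57], [285, 58], [282, 58], [280, 59], [278, 61], [275, 60], [272, 59], [270, 60], [267, 57], [263, 56], [259, 53]]
```

View pics/w4.png

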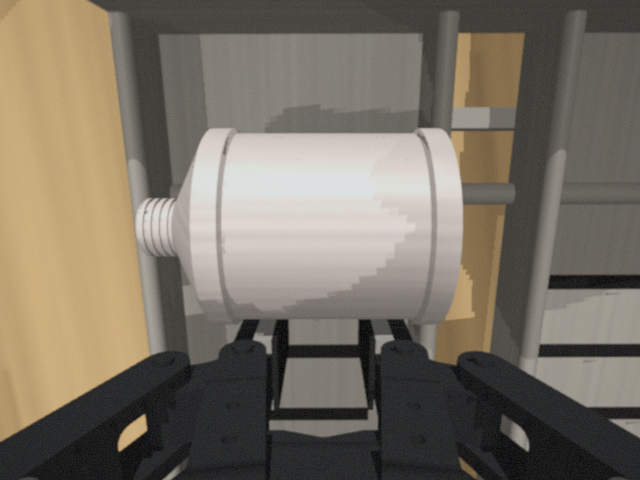

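The end plate reads s=338, so my frame is +3 mm and the rod is at 283. The cup (axis ≈277) is climbing the rod. I'll push 18 mm more, slowly.

>>> apply_moves:
  moves:
    - {"jaw": 0.3,"offset": [2,0,0],"rot": [0,0,0]}
    - {"jaw": 0.3,"offset": [2,0,0],"rot": [0,0,0]}
    - {"jaw": 0.3,"offset": [2,0,0],"rot": [0,0,0]}
    - {"jaw": 0.3,"offset": [2,0,0],"rot": [0,0,0]}
    - {"jaw": 0.3,"offset": [2,0,0],"rot": [0,0,0]}

```text
time_s: 7.72
eef_pos: [0.492, 0.0423, 0.1008]
eef_rot: [-0.047, 0.747, 0.662, 0.052]
wrist_force: [0.8, -0.0, 0.2]
opening: 0.303
grasp_force: 0.0
```

>>> apply_moves:
  moves:
    - {"jaw": 0.3,"offset": [2,0,0],"rot": [0,0,0]}
    - {"jaw": 0.3,"offset": [2,0,0],"rot": [0,0,0]}
    - {"jaw": 0.3,"offset": [2,0,0],"rot": [0,0,0]}
    - {"jaw": 0.3,"offset": [2,0,0],"rot": [0,0,0]}
    - {"jaw": 0.3,"offset": [0,0,0],"rot": [0,0,0]}

```text
time_s: 8.35
eef_pos: [0.4929, 0.0502, 0.1019]
eef_rot: [-0.047, 0.746, 0.662, 0.052]
wrist_force: [0.0, 0.4, 0.0]
opening: 0.3
grasp_force: 0.0
```

```bash
python3 st.py; python3 cupfit.py w5
```

```text
8.35 [-53.1 257.   15. ] [-0. -0. -0.] F gutter [-0.   0.4 -0. ]
250 [[389, -100], [385, -107], [380, -106], [375, -105], [342, 47], [340, 48], [338, 47], [338, 28], [338, 0], [334, 0], [331, 0], [328, 0], [324, 36], [321, 43], [319, 47], [316, 49], [314, 52], [312, 52], [309, 54], [307, 55], [305, 55], [302, 57], [300, 57], [297, 57], [295, 56], [292, 57], [289, 55], [287, 55], [283, 54], [279, 51], [254, 0]]
320 [[391, -108], [385, -105], [380, -107], [374, -103], [342, 47], [340, 47], [338, 48], [338, 26], [338, 0], [334, 0], [331, 0], [328, -1], [324, 37], [321, 43], [319, 47], [316, 49], [314, 50], [312, 54], [309, 54], [307, 55], [305, 56], [302, 57], [300, 56], [298, 57], [295, 56], [292, 56], [290, 57], [286, 55], [283, 53], [278, 49], [254, 0]]
400 [[390, -106], [385, -106], [380, -106], [374, -104], [342, 46], [340, 48], [338, 46], [338, 27], [338, -1], [334, 0], [331, 0], [328, 0], [324, 37], [321, 44], [319, 47], [316, 50], [314, 52], [312, 53], [309, 53], [307, 55], [305, 56], [302, 56], [300, 57], [297, 57], [295, 57], [292, 57], [290, 57], [286, 54], [283, 53], [279, 51], [254, 0]]
```

View pics/w5.png

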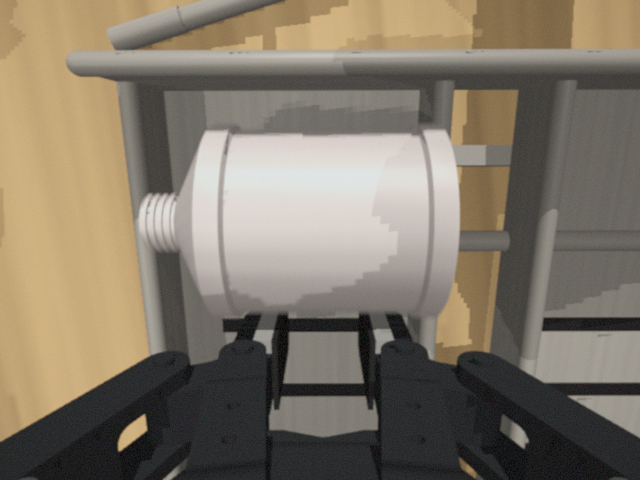

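The cup is seated beyond the rod: axis ≈298 in my frame (≈295 true), top at 57 mm, and no force. I'll withdraw gently down the lane, then lift.

>>> apply_moves:
  moves:
    - {"jaw": 0.3,"offset": [-2,0,0],"rot": [0,0,0]}
    - {"jaw": 0.3,"offset": [-4,0,0],"rot": [0,0,0]}
    - {"jaw": 0.3,"offset": [-8,0,0],"rot": [0,0,0]}
    - {"jaw": 0.3,"offset": [-12,0,0],"rot": [0,0,0]}
    - {"jaw": 0.3,"offset": [-15,0,0],"rot": [0,0,0]}

```text
time_s: 9.02
eef_pos: [0.4879, 0.0087, 0.096]
eef_rot: [-0.047, 0.746, 0.662, 0.052]
wrist_force: [0.3, 0.0, -0.1]
opening: 0.299
grasp_force: 0.0
```

>>> apply_moves:
  moves:
    - {"jaw": 0.3,"offset": [-5,0,-15],"rot": [0,0,0]}
    - {"jaw": 0.3,"offset": [0,0,-30],"rot": [0,0,0]}
    - {"jaw": 0.3,"offset": [0,0,-30],"rot": [0,0,0]}
    - {"jaw": 0.3,"offset": [0,0,-25],"rot": [0,0,0]}
    - {"jaw": 0.3,"offset": [0,0,-5],"rot": [0,0,0]}

```text
time_s: 9.65
eef_pos: [0.4871, -0.0107, 0.2021]
eef_rot: [-0.044, 0.747, 0.662, 0.054]
wrist_force: [0.3, 0.3, -0.6]
opening: 0.304
grasp_force: 0.0
```

>>> apply_moves:
  moves:
    - {"jaw": 0.3,"offset": [0,0,0],"rot": [0,0,0]}
    - {"jaw": 0.3,"offset": [0,0,0],"rot": [0,0,0]}
    - {"jaw": 0.3,"offset": [0,0,0],"rot": [0,0,0]}
    - {"jaw": 0.3,"offset": [0,0,0],"rot": [0,0,0]}
    - {"jaw": 0.3,"offset": [0,0,0],"rot": [0,0,0]}

```text
time_s: 10.28
eef_pos: [0.4856, -0.0097, 0.1992]
eef_rot: [-0.047, 0.746, 0.662, 0.052]
wrist_force: [0.2, -0.1, 0.1]
opening: 0.298
grasp_force: 0.0
```

```bash
python3 st.py; python3 cupfit.py w6
```

```text
10.275 [-53.2 210.9 119.7] [-0. -0. -0.] F gutter [ 0.3 -0.1  0.1]
250 [[338, 24], [337, 6], [334, -1], [328, 0], [315, 44], [310, 49], [305, 52], [301, 53], [297, 53], [292, 52], [288, 48], [284, 40], [279, 2], [273, 0], [267, -1], [261, 0], [255, 0], [249, 0], [243, 0], [237, -1], [231, -1], [224, 1], [218, 0], [211, 0], [205, 0], [198, -1], [191, 0], [184, 0], [177, 0], [170, 0], [163, 0]]
320 [[338, 23], [338, 4], [334, -1], [319, 47], [314, 52], [309, 54], [305, 56], [300, 57], [296, 57], [292, 55], [288, 54], [283, 52], [279, 48], [274, 42], [267, 0], [261, 0], [255, 0], [249, -1], [243, -1], [237, 0], [231, 0], [224, 0], [218, 0], [211, -1], [204, -1], [198, 0], [191, 0], [183, -2], [177, 0], [170, 0], [163, 0]]
400 [[337, 25], [338, 4], [356, -103], [349, -101], [341, -100], [333, -98], [326, -99], [314, -62], [308, -62], [303, -95], [296, -94], [285, 5], [280, -91], [272, -90], [264, -88], [256, -89], [248, -87], [240, -87], [233, -83], [224, -84], [216, -82], [208, -81], [200, -81], [192, -78], [183, -77], [175, -76], [166, -76], [158, -74], [150, -72], [141, -72], [132, -72]]
```

View pics/w6.png

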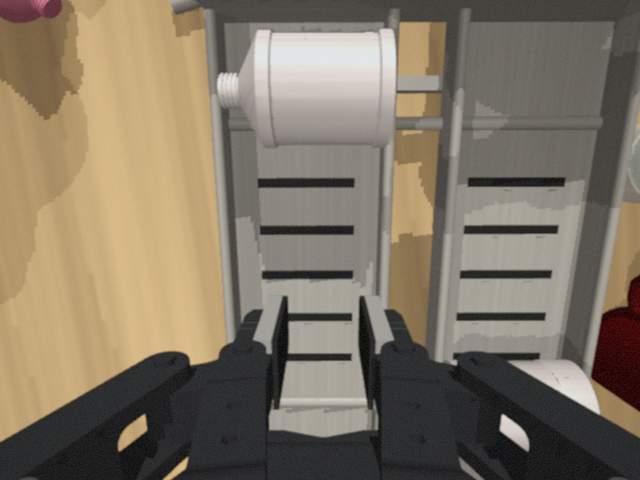

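The cup rests straight behind the top rod at (325,88), with the rod at row 123. The tin is still at its low rod, (550,400), and the gripper is clear.

```bash
python3 -c "
from bench import ctrl
print(ctrl.hand_in())"
```

```text
the job is handed in; nothing more can be done
None
```

The spray-gun cup was rolled over the top rod and rests straight in the pocket, about 295 mm up the slope; the tin still lies at its low rod, the gripper is clear, and the job is handed in (no verdict was returned).

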